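Slide the screw dish through the gap into its pen

TASK

Push the open dish of screws along the bench, through the narrow gap between the two dark steel blocks and into the fenced pen behind them, until the whole dish is past the blocks. Slide it flat on the bench all the way with the fingertips: do not squeeze it between the fingers, lift it or tip it, and leave the solder spool, battery cell, screwdriver and fan bracket where they are.

Things in the scene. Friction and masses are not known exactly. Their poses are not given: they have to be found in the camera images.
- dish: the part to push: a shallow round open steel dish with screws in it, 70 mm across at the rim, 13 mm high, about 0.2 kg, loose on the bench; origin at the centre of its underside, z up; its yaw means nothing
- pen: fixed pen, 20 mm high, open on top; origin on the bench, mid gap; x points through the gap into the pen, y left along the blocks, z up. Dark steel blocks: x -20 to +20 mm, y +39 to +109 and -39 to -109 mm, so the gap is 78 mm wide and 40 mm deep. Behind it a pocket inside aluminium fences (12 mm thick): inside x +20 to +120, y -60 to +60 mm
- spool: blue solder wire spool standing on end, 52 mm across, 36 mm high, loose, leave alone; origin at the centre of its underside
- cell: battery cell lying on its side, 52 mm long along its y axis, 14 mm thick, loose, leave alone; origin at the centre of its underside
- screwdriver: small red-handled screwdriver lying down, 155 mm long along its y axis, 15 mm thick, loose, leave alone; origin at the centre of its underside
- bracket: flat white plastic fan bracket, 50 x 59 mm, 4 mm thick, loose, leave alone; origin at the centre of its underside
Things that resemble listed ones, but are neither listed nor needed, are in the scene too. Of the things like the dish, leave any that is pink; of the rest the smaller one is meant.

How it is judged:
By the outcome, as a careful person would: the job done as asked, in the order asked, and still so for the second after the job is handed in, with the robot touching nothing.
It also fails if it takes over 58 s, if anything falls off the work surface, if the arm or the gripper's body presses on something with over 40 N, if the wrist force passes 120 N, or if a joint passes its speed limit or range.

ROBOT

A 7-joint arm with a two-finger parallel gripper is mounted at the origin on a cart in front of the work surface, level with it; the furniture and walls round the work are solid. World frame = base frame: x ahead of the robot, y to its left, z up, the work surface at z = 0. Lengths are in m, angles in rad, forces in N, time in s.
With the tool pointing down it reaches from about 0.425 to 0.875 m from the base axis. Payload 4.7 kg.
Tool frame: the origin (TCP) lies at the very end of the fingers, on their centre line; the grasp point (between the pads) lies 19 mm behind it; z points along the fingers, y is the line along which they close (so a half turn about z gives the same grasp; the last joint's range is limited). The gripper opens to 87 mm and grips with 3 to 60 N. Pads are 19 mm wide; open, the fingers measure 117 mm over their backs; the gripper's body (75 mm by 190 mm) begins 51 mm behind the grasp point.
Start: joints at [1.239, 0.321, -0.07, 1.45, 0.023, 1.371, -0.057], TCP at [0.22, -0.612, 0.223] pointing down, gripper open.
Joint ranges: [-2.86, 2.86], [-0.3, 2.09], [-1.38, 1.24], [0.06, 2.45], [-1.56, 4.7], [0.09, 2.05], [-2.69, 2.69]. Speed limits (rad/s): [2.57, 2.57, 3.14, 3.14, 3.14, 3.14, 3.14].

INTERFACE

Orientations are given as a rotation vector (axis times angle).
In Python, from bench import ctrl, vision gives the robot as it stands.
- The arm moves only by the tool jog_arm, never from a script. Its argument "increments" is a list of rows, each an object of numbers: "tx", "ty", "tz": the shift along the tool's x, y, z in mm; "wx", "wy", "wz": the turn, a rotation vector about the tool's x, y, z in rad; "gripper": the opening, from 0 (shut) to 1 (fully open). In form: [{"tx": .., "ty": .., "tz": .., "wx": .., "wy": .., "wz": .., "gripper": ..}, ...]. A call has exactly 5 rows; each row is the pose to reach, as a shift and turn from the pose commanded when the call began, along the tool's axes at that moment; what a row does not reach only later rows make up. A row lasts 1/12 s, in which the tool goes at most 41.7 mm and 7.16 degrees, less where a joint would pass 70% of its speed; a pose out of reach is approached as far as the arm can. A call with a gripper value outside its range is refused whole. The fingers move at their own pace and stop on an object; "grip_force" is the grip in N (left out, the last holds). Time passes only in rows, so rows that repeat a pose let the fingers close, or fill a call up. It gives the time, the measured TCP pose, the force, the opening and the grip force at its end, in the units of the state.
- ctrl.get_state(): the state, without advancing time (a new reading comes with each control period).
- vision.get_image(name): name is "scene" or "top"; returns a dict with "color" (420x560x3 uint8, blue, green, red), "fx", "fy", "cx", "cy" (pixels), "extrinsics" (4x4, takes a point from world to camera coordinates). Camera axes: x right, y down, z forward; pixel columns grow to the right and rows downward; lengths in m; the calibration is good to about 2 mm. A picture is of the moment at which its call begins. There is no depth.
- ctrl.close_job(): hands the job in; it is judged then, once.
Trained networks look in the newest picture that a camera, given by its name, has taken for a name from the list of things; names that differ only in an ending like _2 or _b are one class to them, and where a whole thing is asked for, a point or a joint stands for the part that bears it (a point fixed in the world has none). Each returns a list of dicts, best first, with "conf" (0 to 1); they miss things now and then, are a little off and sometimes report something else, mostly with a low value. They report only what shows in the picture. A call takes as long as a camera call. They do not tell look-alikes from the thing itself.
- vision.spot_in(camera, thing): "bbox" ([left, top, right, bottom] in pixels, round what is visible of it).
The state is a dict: "time": time; "joint_positions": joint angles; "qd": joint speeds; "joint_torque": joint torques, N m; "position": TCP position; "tool_rot": TCP orientation; "ft_force": force on the tool from outside, world axes, zero at the start; "torque": the same for the moment, N m; "grip_width": opening from 0.0 (shut) to 1.0 (fully open); "grip_force": force on a finger pad.
Only numpy, scipy, OpenCV 4.12 (cv2) and the standard library are available. Lean on these libraries where they do the work, as an engineer would, in place of code of your own. Each camera call takes 0.05 s, during which the arm holds its last target. There are 200 camera calls.

## Working session

There is one attempt and no reset: what is moved stays moved. The work goes in short steps, Python scripts to look and compute and a tool call to move; the robot and the scene stay as the last step left them, time stands still between calls to the robot, and variables do not carry over. Pictures are saved under pics/ and viewed, at most 10 in all, crops included, and the job is handed in when it is done.

Besides the shell and the picture viewer there is one more tool, called after "Call:" as name(argument=value, ...) on one line, values as JSON. jog_arm: Moves the arm, as the interface text tells. Its arguments: {"type":"object","properties":{"increments":{"type":"array"},"grip_force":{"type":"number"}},"required":["increments"]}

```bash
ls; mkdir -p pics
cat > h.py <<'E'
import numpy as np,cv2
from bench import ctrl,vision
def get(n):
    im=vision.get_image(n);E=np.array(im["extrinsics"]);K=np.array([[im["fx"],0,im["cx"]],[0,im["fy"],im["cy"]],[0,0,1]])
    return im["color"],K,E
def ray(K,E,u,v,z):
    d=E[:3,:3].T@np.linalg.inv(K)@[u,v,1];c=-E[:3,:3].T@E[:3,3]
    return (c+d*(z-c[2])/d[2])[:2]
def proj(K,E,p):
    q=K@(E[:3,:3]@p+E[:3,3]);return q[:2]/q[2]
E
python3 - <<'E'
from h import *
for n in("top","scene"):
    c,K,E=get(n);cv2.imwrite(f"pics/{n}0.png",c)
    print(n,K[0,0],-E[:3,:3].T@E[:3,3],E[:3,:3].round(2).tolist())
    for t in("dish","pen","spool","cell","screwdriver","bracket"):
        for d in vision.spot_in(n,t):
            b=d["bbox"];u,v=(b[0]+b[2])/2,(b[1]+b[3])/2
            print(t,round(d["conf"],2),np.round(b),ray(K,E,u,v,.01).round(3))
s=ctrl.get_state();print(s)
E
```

```text
pics
top 389.6904986680476 [0.38911382 0.05594683 0.87751221] [[0.09, -1.0, -0.01], [-0.97, -0.08, -0.21], [0.21, 0.02, -0.98]]
dish 0.64 [318. 258. 351. 291.] [ 0.44  -0.068]
dish 0.55 [219. 240. 262. 286.] [0.447 0.14 ]
pen 0.89 [323. 170. 419. 250.] [ 0.592 -0.142]
spool 0.84 [243. 163. 273. 194.] [0.643 0.121]
screwdriver 0.76 [173. 195. 205. 199.] [0.586 0.274]
bracket 0.65 [210. 146. 236. 174.] [0.681 0.206]
scene 538.0791701806529 [-0.14566488  0.48267005  0.75171995] [[-0.51, -0.86, 0.01], [-0.55, 0.31, -0.77], [0.66, -0.4, -0.63]]
dish 0.72 [352. 233. 390. 264.] [ 0.439 -0.067]
dish 0.7 [273. 229. 312. 254.] [0.536 0.06 ]
dish 0.65 [251. 262. 301. 307.] [0.45  0.146]
pen 0.92 [314. 164. 414. 230.] [ 0.581 -0.155]
spool 0.84 [227. 204. 256. 234.] [0.649 0.118]
cell 0.64 [214. 291. 240. 312.] [0.458 0.243]
screwdriver 0.87 [166. 255. 203. 274.] [0.582 0.274]
screwdriver 0.21 [185. 220. 214. 241.] [0.66  0.209]
bracket 0.69 [184. 218. 217. 238.] [0.666 0.204]
{'time': 0.7, 'joint_positions': array([ 1.23909952,  0.32099106, -0.07014271,  1.45048783,  0.02259822,
        1.37080312, -0.0568847 ]), 'qd': array([ 8.68059015e-04, -8.72367887e-04,  6.49702910e-05, -1.88305293e-03,
       -2.28104580e-04,  1.68331978e-03,  1.38580864e-03]), 'joint_torque': array([-1.10047775e-03, -4.90942419e+01, -4.03600121e-01, -3.12700903e+01,
       -6.38887519e-02,  3.36183992e-02, -2.75283821e-05]), 'position': array([ 0.22032555, -0.61154536,  0.22259879]), 'tool_rot': array([ 3.09463203e+00,  5.40571459e-01, -1.73925725e-05]), 'ft_force': array([-1.63087437e-01, -2.99522389e-04,  3.97078026e-01]), 'torque': array([ 0.02272541, -0.05863761, -0.03042929]), 'grip_force': 0.0, 'grip_width': 1.0059793936135601}
```

View pics/top0.png

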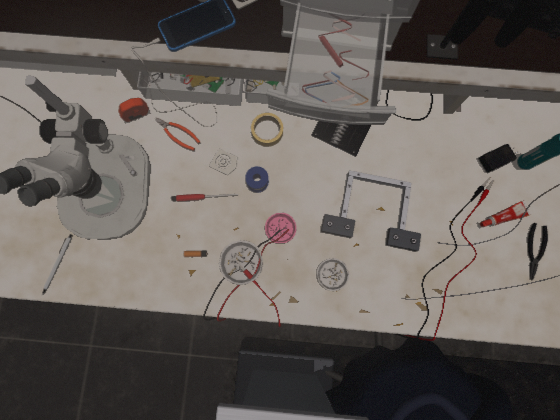

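View pics/scene0.png

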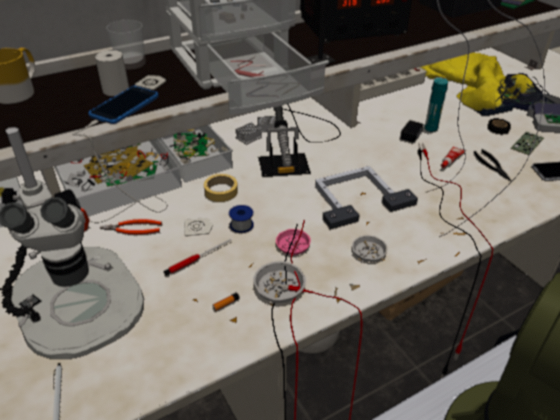

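The target dish is the small grey one, at top px (332,274). The larger grey one is at (241,262) and the pink one at (280,228). The pen blocks are at about (338,225) and (403,239), with the pocket behind them towards +x. I'll zoom in to fit the pen pose.

Run:
```python
import cv2
c=cv2.imread("pics/top0.png")[165:300,305:435]
cv2.imwrite("pics/z.png",cv2.resize(c,None,fx=4.4,fy=4.4,interpolation=cv2.INTER_CUBIC))
```

```text
(no output)
```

View pics/z.png

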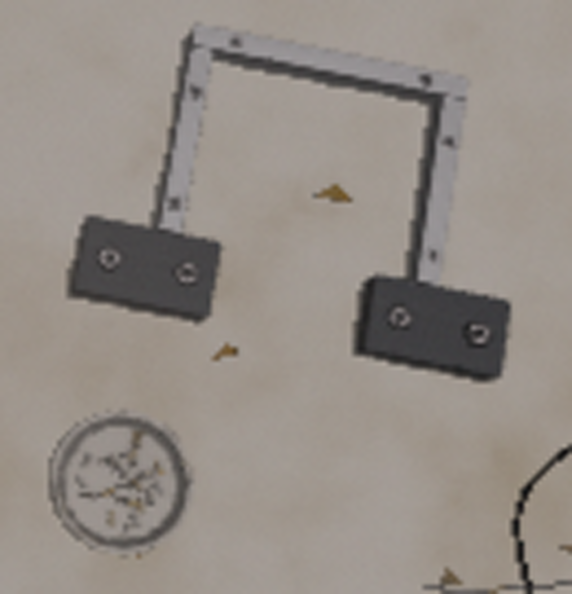

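```bash
cat > fit.py <<'E'
from h import *
from scipy.optimize import least_squares
c,K,E=get("top")
px=np.array([(88,216),(220,241),(375,276),(511,299),(501,371),(366,346),(195,24),(468,77)])/4.4+[305,165]-.4
m=np.array([(20,109),(20,39),(20,-39),(20,-109),(-20,-109),(-20,-39),(132,72),(132,-72)])/1e3
def w(p):
    a=p[2];R=np.array([[np.cos(a),-np.sin(a)],[np.sin(a),np.cos(a)]]);return np.c_[m@R.T+p[:2],np.full(len(m),.02)]
f=lambda p:(np.array([proj(K,E,q) for q in w(p)])-px).ravel()
r=least_squares(f,[.55,-.15,0]);print("pen",r.x,f(r.x).reshape(-1,2).round(1).tolist())
d=np.array((120,482))/4.4+[305,165]-.4
D=ray(K,E,*d,.013);print("dish top",D)
a=r.x[2];R=np.array([[np.cos(a),-np.sin(a)],[np.sin(a),np.cos(a)]]);print("dish in pen frame",R.T@(D-r.x[:2]))
c,K,E=get("scene")
z=c.copy()
pts=[proj(K,E,q) for q in w(r.x)]
print("pen scene bbox",[proj(K,E,q).round().tolist() for q in w(r.x)])
for q in pts: cv2.circle(z,tuple(np.round(np.array(q)*16).astype(int)),16,(0,0,255),-1,shift=4)
for t in np.linspace(0,6.28,40): 
    q=proj(K,E,np.r_[D+.035*np.array([np.cos(t),np.sin(t)]),.013]);z[int(q[1]+.5),int(q[0]+.5)]=(0,255,0)
cv2.imwrite("pics/s1.png",cv2.resize(z[150:280,300:430],None,fx=4.4,fy=4.4,interpolation=cv2.INTER_NEAREST))
from scipy.spatial.transform import Rotation as Ro
print(Ro.from_rotvec(ctrl.get_state()["tool_rot"]).as_matrix().round(3))
E
python3 fit.py
```

```text
pen [ 0.54010301 -0.14184585 -0.11170966] [[-0.4, -0.2], [0.5, 0.2], [-0.0, -1.0], [0.5, -0.1], [0.5, 1.2], [-0.5, 0.6], [-0.5, -0.3], [-0.0, -0.5]]
dish top [ 0.43980317 -0.06147581]
dish in pen frame [-0.10863412  0.06868792]
pen scene bbox [[322.0, 213.0], [351.0, 205.0], [381.0, 196.0], [408.0, 188.0], [418.0, 198.0], [391.0, 206.0], [314.0, 180.0], [368.0, 166.0]]
[[ 0.941  0.339 -0.   ]
 [ 0.339 -0.941 -0.   ]
 [-0.     0.    -1.   ]]
```

View pics/s1.png

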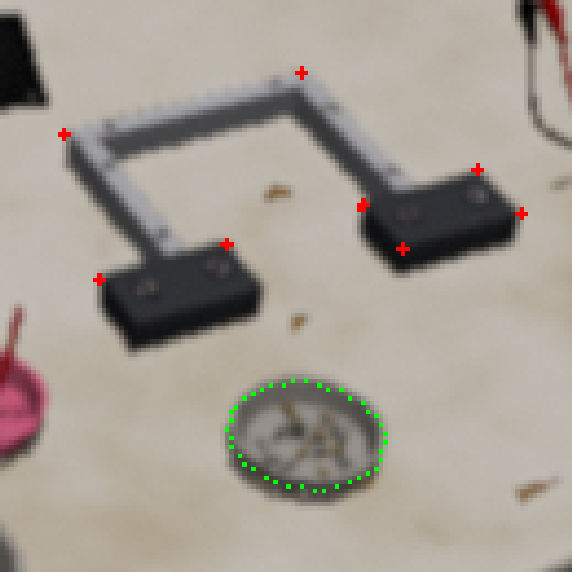

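Run:
```python
import cv2
a=cv2.imread("pics/top0.png")[205:325,200:330];b=cv2.imread("pics/scene0.png")[205:325,220:350]
cv2.imwrite("pics/l.png",cv2.hconcat([cv2.resize(i,None,fx=3,fy=3,interpolation=cv2.INTER_CUBIC) for i in(a,b)]))
```

```text
(no output)
```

View pics/l.png

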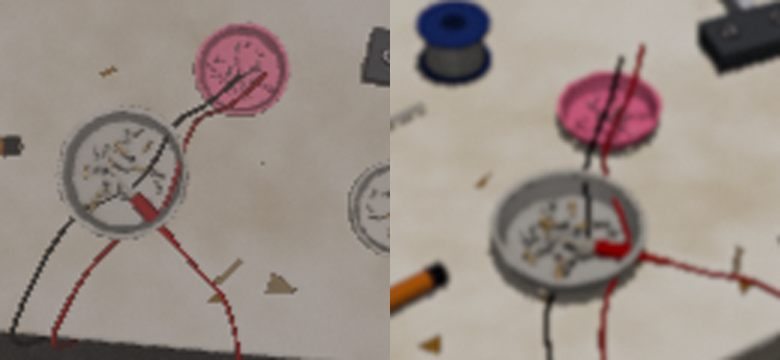

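Crops: the black and red lead tips over the pink dish are at top (280,230) and (288,229), and at scene (297,224) and (304,220). I'll triangulate their height.

Run:
```python
from h import *
P={}
for n in("top","scene"):
    c,K,E=get(n);P[n]=K@E[:3]
for a,b in(((280,230),(297.3,224)),((288.3,229),(304,220)),((258.5,247),(285.3,260))):
    X=cv2.triangulatePoints(P["top"],P["scene"],np.array(a,float),np.array(b,float));X=X[:3,0]/X[3,0]
    print(X.round(3),[(lambda q:(q[:2]/q[2]).round(1))(P[n]@np.r_[X,1]) for n in P])
```

```text
[0.518 0.06  0.07 ] [array([279.9, 229.9]), array([297.4, 224. ])]
[0.522 0.042 0.07 ] [array([288.3, 229. ]), array([304., 220.])]
[0.485 0.105 0.023] [array([258. , 246.5]), array([285.7, 260.1])]
```

```bash
cat > plan.py <<'E'
from h import *
from scipy.spatial.transform import Rotation as Ro
import sys
def rows(poses):  # (x,y,z,heading of tool x deg), flat tool; prints rows in calls of 5, each in frame of previous call's end
    s=ctrl.get_state();p=np.array(s["position"]);R=Ro.from_rotvec(s["tool_rot"])
    print("t",round(s["time"],2),"pos",p.round(4),"head",round(np.degrees(np.arctan2(*R.as_matrix()[[1,0],0])),1),"F",np.round(s["ft_force"],1),"g",round(s["grip_width"],3))
    for i in range(0,len(poses),5):
        b=poses[i:i+5]; b=b+[b[-1]]*(5-len(b))
        for x,y,z,h in b:
            T=Ro.from_euler("z",h,degrees=True)*Ro.from_rotvec([np.pi,0,0])
            d=R.inv().apply(np.array([x,y,z])-p)*1e3; w=(R.inv()*T).as_rotvec()
            print(d.round(1).tolist(),w.round(3).tolist())
        print("--"); p=np.array([x,y,z]);R=T
def line(a,b,n): return [tuple(np.array(a)+(np.array(b)-a)*k/n) for k in range(1,n+1)]
E
python3 - <<'E'
from plan import *
A=(.2203,-.6115,.2226,19.8);B=(.37,-.31,.2,55);C=(.425,-.0145,.1,90)
rows(line(A,B,10)+line(B,C,10))
E
```

```text
t 0.9 pos [ 0.2203 -0.6115  0.2226] head 19.8 F [-0.8 -0.2 -0.2] g 0.997
[24.3, -23.3, 2.2] [0.0, 0.0, -0.061]
[48.6, -46.6, 4.5] [0.0, 0.0, -0.123]
[72.9, -69.9, 6.8] [0.0, 0.0, -0.184]
[97.2, -93.2, 9.0] [0.0, 0.0, -0.245]
[121.5, -116.5, 11.3] [0.0, 0.0, -0.307]
--
[30.2, -14.9, 2.3] [-0.0, 0.0, -0.061]
[60.4, -29.7, 4.5] [0.0, 0.0, -0.123]
[90.6, -44.6, 6.8] [-0.0, 0.0, -0.184]
[120.8, -59.4, 9.0] [-0.0, 0.0, -0.246]
[151.0, -74.3, 11.3] [0.0, 0.0, -0.307]
--
[27.4, -12.4, 10.0] [0.0, 0.0, -0.061]
[54.7, -24.9, 20.0] [-0.0, 0.0, -0.122]
[82.1, -37.3, 30.0] [0.0, 0.0, -0.183]
[109.4, -49.8, 40.0] [-0.0, 0.0, -0.244]
[136.8, -62.2, 50.0] [0.0, 0.0, -0.305]
--
[29.8, -3.6, 10.0] [0.0, 0.0, -0.061]
[59.7, -7.3, 20.0] [0.0, 0.0, -0.122]
[89.5, -10.9, 30.0] [0.0, 0.0, -0.183]
[119.3, -14.6, 40.0] [0.0, 0.0, -0.244]
[149.2, -18.2, 50.0] [0.0, 0.0, -0.305]
--
```

Call:
jog_arm(increments=[{"tx": 24,"ty": -23,"tz": 2,"wx": 0,"wy": 0,"wz": -0.06,"gripper": 0.345},{"tx": 49,"ty": -47,"tz": 4,"wx": 0,"wy": 0,"wz": -0.12,"gripper": 0.345},{"tx": 73,"ty": -70,"tz": 7,"wx": 0,"wy": 0,"wz": -0.18,"gripper": 0.345},{"tx": 97,"ty": -93,"tz": 9,"wx": 0,"wy": 0,"wz": -0.245,"gripper": 0.345},{"tx": 121.5,"ty": -116.5,"tz": 11,"wx": 0,"wy": 0,"wz": -0.307,"gripper": 0.345}])

```text
time: 1.32
position: [0.2955, -0.4594, 0.2115]
tool_rot: [2.974, 1.011, -0.0]
ft_force: [-0.1, -0.3, 0.5]
grip_width: 0.711
grip_force: 0.0
```

Call:
jog_arm(increments=[{"tx": 30,"ty": -15,"tz": 2,"wx": 0,"wy": 0,"wz": -0.06,"gripper": 0.345},{"tx": 60,"ty": -30,"tz": 4,"wx": 0,"wy": 0,"wz": -0.12,"gripper": 0.345},{"tx": 90,"ty": -45,"tz": 7,"wx": 0,"wy": 0,"wz": -0.18,"gripper": 0.345},{"tx": 121,"ty": -59,"tz": 9,"wx": 0,"wy": 0,"wz": -0.245,"gripper": 0.345},{"tx": 151,"ty": -74,"tz": 11,"wx": 0,"wy": 0,"wz": -0.307,"gripper": 0.345}])

```text
time: 1.73
position: [0.3708, -0.3087, 0.2007]
tool_rot: [2.784, 1.454, 0.0]
ft_force: [0.3, -0.8, -0.8]
grip_width: 0.375
grip_force: 0.0
```

Call:
jog_arm(increments=[{"tx": 27,"ty": -12,"tz": 10,"wx": 0,"wy": 0,"wz": -0.06,"gripper": 0.345},{"tx": 55,"ty": -25,"tz": 20,"wx": 0,"wy": 0,"wz": -0.12,"gripper": 0.345},{"tx": 82,"ty": -37,"tz": 30,"wx": 0,"wy": 0,"wz": -0.18,"gripper": 0.345},{"tx": 109,"ty": -50,"tz": 40,"wx": 0,"wy": 0,"wz": -0.245,"gripper": 0.345},{"tx": 137,"ty": -62,"tz": 50,"wx": 0,"wy": 0,"wz": -0.305,"gripper": 0.345}])

```text
time: 2.15
position: [0.3979, -0.1612, 0.1504]
tool_rot: [2.531, 1.86, -0.0]
ft_force: [0.8, 0.3, -0.1]
grip_width: 0.345
grip_force: 0.0
```

Call:
jog_arm(increments=[{"tx": 30,"ty": -4,"tz": 10,"wx": 0,"wy": 0,"wz": -0.06,"gripper": 0.345},{"tx": 60,"ty": -7,"tz": 20,"wx": 0,"wy": 0,"wz": -0.12,"gripper": 0.345},{"tx": 90,"ty": -11,"tz": 30,"wx": 0,"wy": 0,"wz": -0.18,"gripper": 0.345},{"tx": 119,"ty": -15,"tz": 40,"wx": 0,"wy": 0,"wz": -0.245,"gripper": 0.345},{"tx": 149,"ty": -18,"tz": 50,"wx": 0,"wy": 0,"wz": -0.305,"gripper": 0.345}])

```text
time: 2.57
position: [0.4257, -0.0138, 0.1004]
tool_rot: [2.218, 2.223, -0.0]
ft_force: [0.1, -0.3, -1.1]
grip_width: 0.346
grip_force: 0.0
```

Run:
```python
from plan import *
rows([(.440,-.0125,.05,90),(.440,-.0125,.005,90)])
print(ctrl.get_state()["joint_positions"].round(2))
```

```text
t 2.57 pos [ 0.4257 -0.0138  0.1004] head 90.1 F [ 0.1 -0.3 -1.1] g 0.346
[1.3, 14.3, 50.5] [0.001, 0.001, 0.002]
[1.4, 14.2, 95.5] [0.001, 0.001, 0.002]
[1.4, 14.2, 95.5] [0.001, 0.001, 0.002]
[1.4, 14.2, 95.5] [0.001, 0.001, 0.002]
[1.4, 14.2, 95.5] [0.001, 0.001, 0.002]
--
[ 0.68 -0.04 -0.69  2.11 -0.03  1.07  0.  ]
```

Call:
jog_arm(increments=[{"tx": 1,"ty": 14,"tz": 25,"wx": 0,"wy": 0,"wz": 0,"gripper": 0.345},{"tx": 1,"ty": 14,"tz": 50,"wx": 0,"wy": 0,"wz": 0,"gripper": 0.345},{"tx": 1,"ty": 14,"tz": 75,"wx": 0,"wy": 0,"wz": 0,"gripper": 0.345},{"tx": 1,"ty": 14,"tz": 88,"wx": 0,"wy": 0,"wz": 0,"gripper": 0.345},{"tx": 1,"ty": 14,"tz": 95,"wx": 0,"wy": 0,"wz": 0,"gripper": 0.345}])

```text
time: 2.98
position: [0.4382, -0.0137, 0.0037]
tool_rot: [-2.22, -2.219, 0.002]
ft_force: [-0.4, -1.0, 0.7]
grip_width: 0.345
grip_force: 0.0
```

Run:
```python
from plan import *
# dish-centre path: circular-ish Bezier from C0 heading -90 to pen(-45,0) heading -6.4; tool = C - 42mm*heading
a=-.1117;u=np.array([np.cos(a),np.sin(a)]);pen=np.array([.5401,-.1418])
P0=np.array([.4400,-.0615]);P3=pen-.045*u
P1=P0+[0,-.05];P2=P3-.045*u
t=np.linspace(0,1,26)[1:,None]
B=(1-t)**3*P0+3*t*(1-t)**2*P1+3*t*t*(1-t)*P2+t**3*P3
D=3*(1-t)**2*(P1-P0)+6*t*(1-t)*(P2-P1)+3*t*t*(P3-P2)
h=np.arctan2(D[:,1],D[:,0]);L=.0415
T=B-L*np.c_[np.cos(h),np.sin(h)]
# forward = -tool x -> heading +180
poses=line((.44,-.0125,.005,90),(.44,P0[1]+L,.005,90),2)
poses+= [(x,y,.005,np.degrees(k)+180) for (x,y),k in zip(T,h)]
print(np.hypot(*T.T).min().round(3),(np.degrees(h)).round().tolist(),P3)
rows(poses)
```

```text
0.435 [-89.0, -88.0, -86.0, -84.0, -82.0, -80.0, -77.0, -74.0, -71.0, -67.0, -62.0, -58.0, -53.0, -48.0, -43.0, -38.0, -33.0, -28.0, -24.0, -20.0, -17.0, -14.0, -11.0, -8.0, -6.0] [ 0.49538044 -0.13678395]
t 2.98 pos [ 0.4382 -0.0137  0.0037] head 90.0 F [-0.4 -1.   0.7] g 0.345
[-2.6, 1.8, -1.3] [-0.003, -0.001, -0.001]
[-6.3, 1.8, -1.3] [-0.003, -0.001, -0.001]
[-12.2, 1.1, -1.3] [-0.003, -0.001, -0.019]
[-17.8, 0.3, -1.3] [-0.003, -0.001, -0.042]
[-23.1, -0.5, -1.3] [-0.003, -0.001, -0.068]
--
[-5.1, -1.2, -0.0] [0.0, 0.0, -0.031]
[-9.9, -2.5, -0.0] [0.0, 0.0, -0.066]
[-14.6, -3.8, -0.0] [0.0, 0.0, -0.108]
[-19.2, -5.2, -0.0] [0.0, 0.0, -0.155]
[-23.7, -6.6, -0.0] [-0.0, 0.0, -0.21]
--
[-4.0, -2.4, -0.0] [-0.0, 0.0, -0.061]
[-8.1, -4.9, -0.0] [0.0, 0.0, -0.129]
[-12.2, -7.3, -0.0] [0.0, 0.0, -0.204]
[-16.5, -9.7, -0.0] [0.0, 0.0, -0.286]
[-20.9, -12.0, -0.0] [0.0, 0.0, -0.371]
--
[-3.6, -3.5, -0.0] [-0.0, 0.0, -0.089]
[-7.5, -6.8, -0.0] [0.0, 0.0, -0.178]
[-11.7, -9.6, -0.0] [0.0, 0.0, -0.267]
[-16.2, -11.8, -0.0] [0.0, 0.0, -0.352]
[-20.8, -13.5, -0.0] [-0.0, 0.0, -0.432]
--
[-3.9, -2.9, -0.0] [0.0, 0.0, -0.074]
[-8.2, -5.3, -0.0] [0.0, 0.0, -0.141]
[-12.8, -7.0, -0.0] [0.0, 0.0, -0.201]
[-17.6, -8.2, -0.0] [0.0, 0.0, -0.255]
[-22.6, -8.7, -0.0] [0.0, 0.0, -0.302]
--
[-5.0, -1.6, -0.0] [0.0, 0.0, -0.041]
[-10.3, -2.8, -0.0] [-0.0, 0.0, -0.078]
[-10.3, -2.8, -0.0] [-0.0, 0.0, -0.078]
[-10.3, -2.8, -0.0] [-0.0, 0.0, -0.078]
[-10.3, -2.8, -0.0] [-0.0, 0.0, -0.078]
--
```

Call:
jog_arm(increments=[{"tx": -2.5,"ty": 2,"tz": -1,"wx": 0,"wy": 0,"wz": 0,"gripper": 0.345},{"tx": -6,"ty": 2,"tz": -1,"wx": 0,"wy": 0,"wz": 0,"gripper": 0.345},{"tx": -12,"ty": 1,"tz": -1,"wx": 0,"wy": 0,"wz": -0.02,"gripper": 0.345},{"tx": -18,"ty": 0.5,"tz": -1,"wx": 0,"wy": 0,"wz": -0.04,"gripper": 0.345},{"tx": -23,"ty": -0.5,"tz": -1,"wx": 0,"wy": 0,"wz": -0.07,"gripper": 0.345}])

```text
time: 3.4
position: [0.4403, -0.0378, 0.008]
tool_rot: [2.141, 2.296, 0.002]
ft_force: [-0.5, 0.9, 0.0]
grip_width: 0.342
grip_force: 0.5
```

Call:
jog_arm(increments=[{"tx": -5,"ty": -1,"tz": 0,"wx": 0,"wy": 0,"wz": -0.03,"gripper": 0.345},{"tx": -10,"ty": -2.5,"tz": 0,"wx": 0,"wy": 0,"wz": -0.065,"gripper": 0.345},{"tx": -14.5,"ty": -4,"tz": 0,"wx": 0,"wy": 0,"wz": -0.11,"gripper": 0.345},{"tx": -19,"ty": -5,"tz": 0,"wx": 0,"wy": 0,"wz": -0.155,"gripper": 0.345},{"tx": -23.5,"ty": -6.5,"tz": 0,"wx": 0,"wy": 0,"wz": -0.21,"gripper": 0.345}])

```text
time: 3.82
position: [0.4353, -0.0617, 0.008]
tool_rot: [1.887, 2.508, 0.001]
ft_force: [-0.1, 0.9, -0.2]
grip_width: 0.347
grip_force: 0.5
```

Run:
```python
from plan import *
c,K,E=get("scene");c2,K2,E2=get("top")
rows([])
for n,k,e in(("top",K2,E2),("scene",K,E)):
    for d in vision.spot_in(n,"dish"):
        b=d["bbox"];print(n,round(d["conf"],2),np.round(b),ray(k,e,(b[0]+b[2])/2,(b[1]+b[3])/2,.008).round(4))
z=[cv2.resize(i,None,fx=3,fy=3,interpolation=cv2.INTER_CUBIC) for i in(c2[165:300,300:430],c[150:285,300:430])]
cv2.imwrite("pics/m1.png",cv2.hconcat(z))
```

```text
t 3.92 pos [ 0.4352 -0.0623  0.0079] head 105.9 F [ 0.2  1.1 -0.7] g 0.345
top 0.92 [265. 212. 294. 244.] [0.5317 0.0612]
top 0.63 [218. 242. 262. 285.] [0.4457 0.1418]
scene 0.9 [274. 228. 311. 253.] [0.5383 0.0568]
scene 0.78 [369. 235. 396. 254.] [ 0.4399 -0.0957]
scene 0.69 [253. 259. 304. 306.] [0.4525 0.1394]
```

View pics/m1.png

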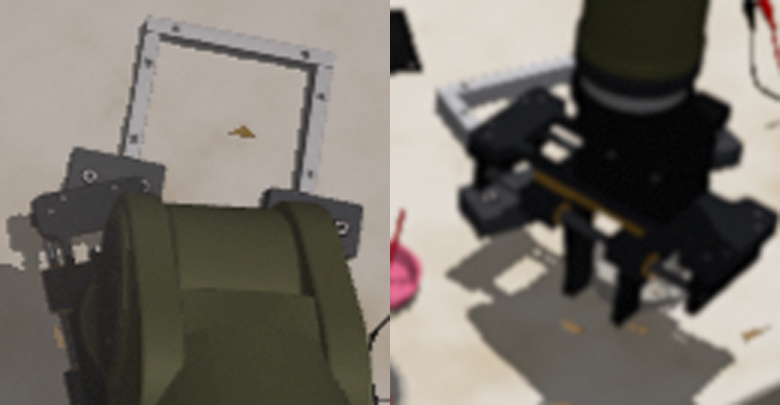

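The wrist hides most of the dish. The scene crop shows it just in front of the two fingertips at about (650,285), still flat, and nothing else has moved. I'll continue the arc and lower the tips by 3 mm.

Call:
jog_arm(increments=[{"tx": -4,"ty": -2.5,"tz": 1,"wx": 0,"wy": 0,"wz": -0.06,"gripper": 0.345},{"tx": -8,"ty": -5,"tz": 2,"wx": 0,"wy": 0,"wz": -0.13,"gripper": 0.345},{"tx": -12,"ty": -7.5,"tz": 3,"wx": 0,"wy": 0,"wz": -0.2,"gripper": 0.345},{"tx": -16.5,"ty": -9.5,"tz": 3,"wx": 0,"wy": 0,"wz": -0.285,"gripper": 0.345},{"tx": -21,"ty": -12,"tz": 3,"wx": 0,"wy": 0,"wz": -0.37,"gripper": 0.345}])

```text
time: 4.43
position: [0.4288, -0.0836, 0.0041]
tool_rot: [1.392, 2.816, 0.001]
ft_force: [-1.8, 2.7, 1.9]
grip_width: 0.345
grip_force: 1.3
```

```bash
cat > rest.py <<'E'
from plan import *
a=-.1117;u=np.array([np.cos(a),np.sin(a)]);pen=np.array([.5401,-.1418])
P0=np.array([.4400,-.0615]);P3=pen-.045*u
P1=P0+[0,-.05];P2=P3-.045*u
t=np.linspace(0,1,26)[1:,None]
B=(1-t)**3*P0+3*t*(1-t)**2*P1+3*t*t*(1-t)*P2+t**3*P3
D=3*(1-t)**2*(P1-P0)+6*t*(1-t)*(P2-P1)+3*t*t*(P3-P2)
h=np.arctan2(D[:,1],D[:,0]);T=B-.0415*np.c_[np.cos(h),np.sin(h)]
k=int(sys.argv[1]);print(T[k-1].round(4),np.degrees(h[k-1])+180)
rows([(x,y,.005,np.degrees(q)+180) for (x,y),q in zip(T[k:],h[k:])])
E
python3 rest.py 13
```

```text
[ 0.4269 -0.0843] 127.13770441606013
t 4.43 pos [ 0.4288 -0.0836  0.0041] head 127.4 F [-1.8  2.7  1.9] g 0.345
[-3.0, -5.5, -0.9] [0.0, -0.0, -0.084]
[-6.9, -8.7, -0.9] [0.0, -0.0, -0.174]
[-11.1, -11.6, -0.9] [0.0, -0.0, -0.262]
[-15.5, -13.8, -0.9] [0.0, -0.0, -0.347]
[-20.2, -15.5, -0.9] [0.0, -0.0, -0.427]
--
[-3.9, -2.9, -0.0] [0.0, 0.0, -0.074]
[-8.2, -5.3, -0.0] [0.0, 0.0, -0.141]
[-12.8, -7.0, -0.0] [0.0, 0.0, -0.201]
[-17.6, -8.2, -0.0] [0.0, 0.0, -0.255]
[-22.6, -8.7, -0.0] [0.0, 0.0, -0.302]
--
[-5.0, -1.6, -0.0] [0.0, 0.0, -0.041]
[-10.3, -2.8, -0.0] [-0.0, 0.0, -0.078]
[-10.3, -2.8, -0.0] [-0.0, 0.0, -0.078]
[-10.3, -2.8, -0.0] [-0.0, 0.0, -0.078]
[-10.3, -2.8, -0.0] [-0.0, 0.0, -0.078]
--
```

Call:
jog_arm(increments=[{"tx": -3.5,"ty": -4.5,"tz": -1,"wx": 0,"wy": 0,"wz": -0.085,"gripper": 0.345},{"tx": -7,"ty": -8.5,"tz": -1,"wx": 0,"wy": 0,"wz": -0.175,"gripper": 0.345},{"tx": -11,"ty": -11.5,"tz": -1,"wx": 0,"wy": 0,"wz": -0.26,"gripper": 0.345},{"tx": -15.5,"ty": -14,"tz": -1,"wx": 0,"wy": 0,"wz": -0.345,"gripper": 0.345},{"tx": -20,"ty": -15.5,"tz": -1,"wx": 0,"wy": 0,"wz": -0.425,"gripper": 0.345}])

```text
time: 4.85
position: [0.428, -0.1099, 0.0048]
tool_rot: [-0.768, -3.046, 0.001]
ft_force: [-1.6, 0.1, -0.5]
grip_width: 0.343
grip_force: 0.5
```

Call:
jog_arm(increments=[{"tx": -4,"ty": -3,"tz": 0,"wx": 0,"wy": 0,"wz": -0.075,"gripper": 0.345},{"tx": -8,"ty": -5,"tz": 0,"wx": 0,"wy": 0,"wz": -0.14,"gripper": 0.345},{"tx": -13,"ty": -7,"tz": 0,"wx": 0,"wy": 0,"wz": -0.2,"gripper": 0.345},{"tx": -13,"ty": -7,"tz": 0,"wx": 0,"wy": 0,"wz": -0.2,"gripper": 0.345},{"tx": -13,"ty": -7,"tz": 0,"wx": 0,"wy": 0,"wz": -0.2,"gripper": 0.345}])

```text
time: 5.27
position: [0.4368, -0.1221, 0.0049]
tool_rot: [0.469, 3.106, -0.0]
ft_force: [0.0, 0.1, 0.5]
grip_width: 0.344
grip_force: 0.0
```

```bash
python3 rest.py 21
python3 - <<'E'
from plan import *
c,K,E=get("scene");c2,K2,E2=get("top")
for n,k,e in(("top",K2,E2),("scene",K,E)):
    for d in vision.spot_in(n,"dish"):
        b=d["bbox"];print(n,round(d["conf"],2),np.round(b),ray(k,e,(b[0]+b[2])/2,(b[1]+b[3])/2,.008).round(4))
z=[cv2.resize(i,None,fx=3,fy=3,interpolation=cv2.INTER_CUBIC) for i in(c2[165:300,300:430],c[150:285,300:430])]
cv2.imwrite("pics/m2.png",cv2.hconcat(z))
E
```

```text
[ 0.4367 -0.1213] 163.39027903432972
t 5.27 pos [ 0.4368 -0.1221  0.0049] head 162.8 F [0.  0.1 0.5] g 0.344
[-4.1, -1.3, -0.1] [-0.0, 0.001, -0.063]
[-9.0, -2.9, -0.1] [-0.0, 0.001, -0.11]
[-14.1, -3.9, -0.1] [-0.0, 0.001, -0.152]
[-19.5, -4.5, -0.1] [-0.0, 0.001, -0.188]
[-19.5, -4.5, -0.1] [-0.0, 0.001, -0.188]
--
top 0.97 [221. 238. 263. 286.] [0.4486 0.1378]
top 0.64 [353. 244. 370. 257.] [ 0.4977 -0.1257]
top 0.64 [265. 214. 297. 243.] [0.5313 0.058 ]
scene 0.84 [253. 259. 306. 304.] [0.4538 0.1356]
scene 0.63 [372. 215. 399. 243.] [ 0.474  -0.1302]
scene 0.62 [274. 230. 311. 254.] [0.5365 0.0591]
```

View pics/m2.png

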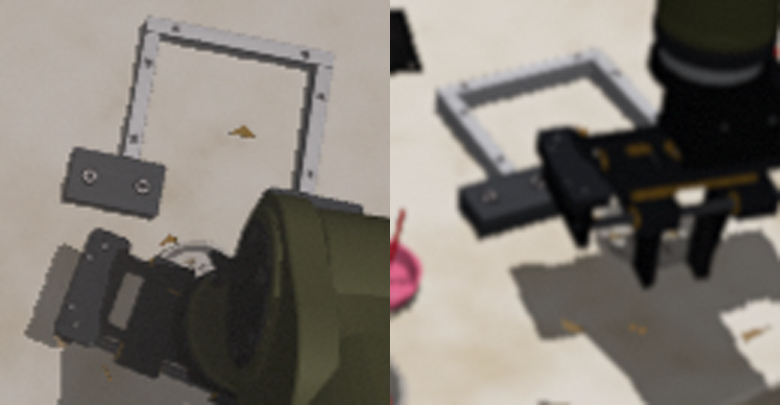

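The top crop shows the dish's front rim at about (190,243), on the gap axis just short of the blocks. I'll turn the tool about the dish centre to line it up with the pen axis, then look again.

Run:
```python
from plan import *
rows([(.4358,-.126,.005,168),(.4355,-.1299,.005,173.6)])
```

```text
t 5.47 pos [ 0.4365 -0.1218  0.0047] head 163.0 F [-0.7 -1.1 -0.9] g 0.346
[-0.6, -4.2, -0.3] [-0.0, 0.0, -0.088]
[-1.4, -8.0, -0.3] [-0.0, 0.0, -0.186]
[-1.4, -8.0, -0.3] [-0.0, 0.0, -0.186]
[-1.4, -8.0, -0.3] [-0.0, 0.0, -0.186]
[-1.4, -8.0, -0.3] [-0.0, 0.0, -0.186]
--
```

Call:
jog_arm(increments=[{"tx": 0,"ty": -2,"tz": 0,"wx": 0,"wy": 0,"wz": -0.045,"gripper": 0.345},{"tx": -0.5,"ty": -4,"tz": 0,"wx": 0,"wy": 0,"wz": -0.09,"gripper": 0.345},{"tx": -1,"ty": -6,"tz": 0,"wx": 0,"wy": 0,"wz": -0.14,"gripper": 0.345},{"tx": -1.5,"ty": -8,"tz": 0,"wx": 0,"wy": 0,"wz": -0.186,"gripper": 0.345},{"tx": -1.5,"ty": -8,"tz": 0,"wx": 0,"wy": 0,"wz": -0.186,"gripper": 0.345}])

```text
time: 5.88
position: [0.4354, -0.1303, 0.0046]
tool_rot: [0.173, 3.137, -0.001]
ft_force: [-0.3, -0.5, -0.0]
grip_width: 0.343
grip_force: 0.1
```

```bash
cat > chk.py <<'E'
from plan import *
a=-.1117;u=np.array([np.cos(a),np.sin(a)]);v=np.array([-u[1],u[0]]);pen=np.array([.5401,-.1418])
s=ctrl.get_state();C=s["position"][:2]+.0415*u
print("pred dish pen",(C-pen)@u,(C-pen)@v)
c,K,E=get("scene");c2,K2,E2=get("top");out=[]
for n,k,e,c,(y0,x0) in(("top",K2,E2,c2,(165,300)),("scene",K,E,c,(150,300))):
    z=cv2.resize(c[y0:y0+135,x0:x0+130],None,fx=3,fy=3,interpolation=cv2.INTER_CUBIC)
    for t in np.linspace(0,6.28,60):
        q=(proj(k,e,np.r_[C+.035*np.array([np.cos(t),np.sin(t)]),.013])-[x0,y0]+.5)*3;cv2.circle(z,tuple(int(w) for w in q),0,(0,255,0),-1)
    for X,Y in((-20,39),(-20,-39),(20,39),(20,-39)):
        q=(proj(k,e,np.r_[pen+u*X/1e3+v*Y/1e3,.02])-[x0,y0]+.5)*3;cv2.circle(z,tuple(int(w) for w in q),1,(0,0,255),-1)
    out.append(z)
cv2.imwrite("pics/"+sys.argv[1],cv2.hconcat(out))
E
python3 chk.py m3.png; python3 -c "
from plan import *
rows([])"
```

```text
pred dish pen -0.06383753678902108 -0.000267404741926564
t 5.98 pos [ 0.4354 -0.13    0.0046] head 173.6 F [-0.3  0.4  0.3] g 0.346
```

View pics/m3.png

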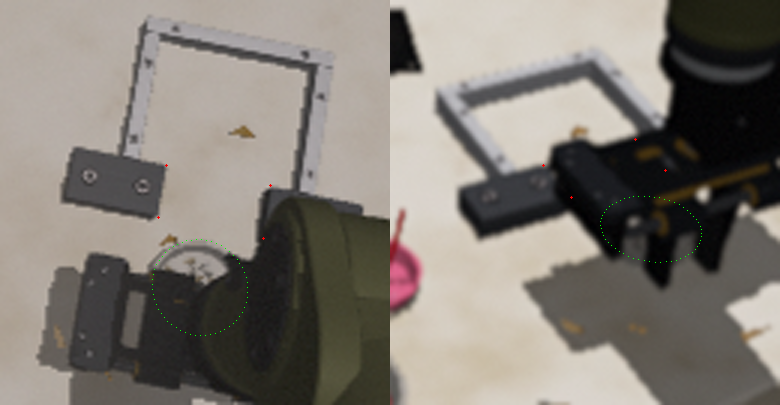

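The top crop shows the dish's front rim at about (193,240), within 1–2 mm of the prediction (green). The gap corners (red) match the blocks. I'll push straight a little to seat the dish against both tips.

Call:
jog_arm(increments=[{"tx": -3,"ty": 0,"tz": 0,"wx": 0,"wy": 0,"wz": 0,"gripper": 0.345},{"tx": -6,"ty": 0,"tz": 0,"wx": 0,"wy": 0,"wz": 0,"gripper": 0.345},{"tx": -9,"ty": 0,"tz": 0,"wx": 0,"wy": 0,"wz": 0,"gripper": 0.345},{"tx": -12,"ty": 0,"tz": 0,"wx": 0,"wy": 0,"wz": 0,"gripper": 0.345},{"tx": -14,"ty": 0,"tz": 0,"wx": 0,"wy": 0,"wz": 0,"gripper": 0.345}])

```text
time: 6.4
position: [0.4498, -0.1316, 0.0045]
tool_rot: [0.174, 3.137, 0.0]
ft_force: [-0.9, -0.9, 0.0]
grip_width: 0.346
grip_force: 0.8
```

```bash
python3 chk.py m4.png; python3 -c "
from plan import *
rows([])
z=cv2.imread('pics/m4.png')[190:330,130:290]
cv2.imwrite('pics/m4.png',cv2.resize(z,None,fx=4,fy=4))"
```

```text
pred dish pen -0.04937390546425544 9.42836154362194e-05
t 6.5 pos [ 0.4501 -0.1315  0.0046] head 173.7 F [-0.4 -0.2 -0.3] g 0.344
```

View pics/m4.png

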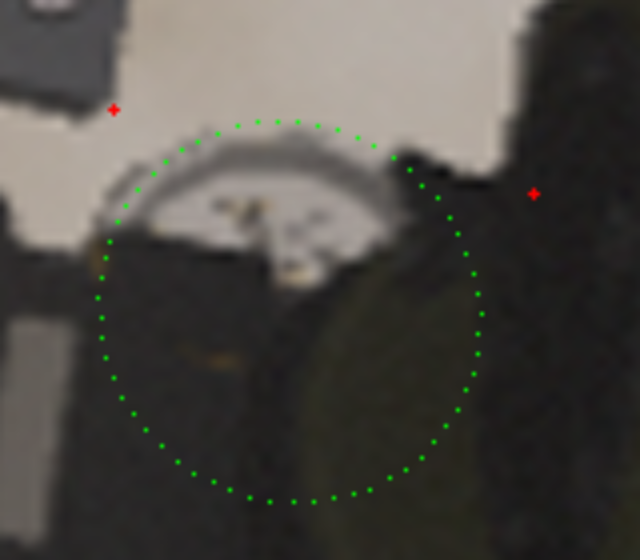

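The rim's front arc, from (100,215) via (265,128), sits about 2 mm toward the left block compared with the prediction. I'll bias the tool 2 mm right while entering the gap and watch the force.

Call:
jog_arm(increments=[{"tx": -4,"ty": -1,"tz": 0,"wx": 0,"wy": 0,"wz": 0,"gripper": 0.345},{"tx": -8,"ty": -2,"tz": 0,"wx": 0,"wy": 0,"wz": 0,"gripper": 0.345},{"tx": -12,"ty": -2,"tz": 0,"wx": 0,"wy": 0,"wz": 0,"gripper": 0.345},{"tx": -16,"ty": -2,"tz": 0,"wx": 0,"wy": 0,"wz": 0,"gripper": 0.345},{"tx": -20,"ty": -2,"tz": 0,"wx": 0,"wy": 0,"wz": 0,"gripper": 0.345}])

```text
time: 6.92
position: [0.4696, -0.136, 0.0045]
tool_rot: [0.174, 3.137, -0.0]
ft_force: [-1.1, 0.1, 0.1]
grip_width: 0.345
grip_force: 0.7
```

Call:
jog_arm(increments=[{"tx": -4,"ty": 0,"tz": 0,"wx": 0,"wy": 0,"wz": 0,"gripper": 0.345},{"tx": -8,"ty": 0,"tz": 0,"wx": 0,"wy": 0,"wz": 0,"gripper": 0.345},{"tx": -12,"ty": 0,"tz": 0,"wx": 0,"wy": 0,"wz": 0,"gripper": 0.345},{"tx": -16,"ty": 0,"tz": 0,"wx": 0,"wy": 0,"wz": 0,"gripper": 0.345},{"tx": -20,"ty": 0,"tz": 0,"wx": 0,"wy": 0,"wz": 0,"gripper": 0.345}])

```text
time: 7.33
position: [0.4893, -0.1381, 0.0045]
tool_rot: [-0.174, -3.137, 0.0]
ft_force: [-0.6, 0.7, 0.6]
grip_width: 0.347
grip_force: 0.8
```

```bash
python3 chk.py m5.png; python3 -c "
from plan import *
rows([])
for d in vision.spot_in('top','dish'): print(d)"
```

```text
pred dish pen -0.009403768782470368 -0.0019929713689456068
t 7.43 pos [ 0.49   -0.1381  0.0047] head 173.7 F [-0.1 -0.3  0.1] g 0.345
{'bbox': [216.7, 240.2, 264.3, 286.8], 'conf': 0.95}
{'bbox': [262.3, 212.9, 295.7, 242.0], 'conf': 0.74}
{'bbox': [357.2, 221.1, 381.3, 232.2], 'conf': 0.66}
```

Force is only about 1 N and the dish is moving freely through the gap, so I'll continue.

Call:
jog_arm(increments=[{"tx": -4,"ty": 0,"tz": 0,"wx": 0,"wy": 0,"wz": 0,"gripper": 0.345},{"tx": -8,"ty": 0,"tz": 0,"wx": 0,"wy": 0,"wz": 0,"gripper": 0.345},{"tx": -12,"ty": 0,"tz": 0,"wx": 0,"wy": 0,"wz": 0,"gripper": 0.345},{"tx": -16,"ty": 0,"tz": 0,"wx": 0,"wy": 0,"wz": 0,"gripper": 0.345},{"tx": -20,"ty": 0,"tz": 0,"wx": 0,"wy": 0,"wz": 0,"gripper": 0.345}])

```text
time: 7.9
position: [0.5091, -0.1404, 0.0045]
tool_rot: [-0.174, -3.137, 0.0]
ft_force: [-1.2, -0.2, -0.5]
grip_width: 0.343
grip_force: 0.8
```

Call:
jog_arm(increments=[{"tx": -4,"ty": 0,"tz": 0,"wx": 0,"wy": 0,"wz": 0,"gripper": 0.345},{"tx": -8,"ty": 0,"tz": 0,"wx": 0,"wy": 0,"wz": 0,"gripper": 0.345},{"tx": -12,"ty": 0,"tz": 0,"wx": 0,"wy": 0,"wz": 0,"gripper": 0.345},{"tx": -16,"ty": 0,"tz": 0,"wx": 0,"wy": 0,"wz": 0,"gripper": 0.345},{"tx": -20,"ty": 0,"tz": 0,"wx": 0,"wy": 0,"wz": 0,"gripper": 0.345}])

```text
time: 8.32
position: [0.529, -0.1425, 0.0045]
tool_rot: [-0.174, -3.137, 0.0]
ft_force: [-1.7, 0.5, 0.6]
grip_width: 0.345
grip_force: 0.8
```

Call:
jog_arm(increments=[{"tx": -4,"ty": 0,"tz": 0,"wx": 0,"wy": 0,"wz": 0,"gripper": 0.345},{"tx": -8,"ty": 0,"tz": 0,"wx": 0,"wy": 0,"wz": 0,"gripper": 0.345},{"tx": -12,"ty": 0,"tz": 0,"wx": 0,"wy": 0,"wz": 0,"gripper": 0.345},{"tx": -16,"ty": 0,"tz": 0,"wx": 0,"wy": 0,"wz": 0,"gripper": 0.345},{"tx": -20,"ty": 0,"tz": 0,"wx": 0,"wy": 0,"wz": 0,"gripper": 0.345}])

```text
time: 8.73
position: [0.5489, -0.1448, 0.0045]
tool_rot: [0.174, 3.137, -0.0]
ft_force: [-1.1, 0.5, 1.2]
grip_width: 0.343
grip_force: 0.8
```

Call:
jog_arm(increments=[{"tx": -4,"ty": 0,"tz": 0,"wx": 0,"wy": 0,"wz": 0,"gripper": 0.345},{"tx": -8,"ty": 0,"tz": 0,"wx": 0,"wy": 0,"wz": 0,"gripper": 0.345},{"tx": -12,"ty": 0,"tz": 0,"wx": 0,"wy": 0,"wz": 0,"gripper": 0.345},{"tx": -15,"ty": 0,"tz": 0,"wx": 0,"wy": 0,"wz": 0,"gripper": 0.345},{"tx": -17,"ty": 0,"tz": 0,"wx": 0,"wy": 0,"wz": 0,"gripper": 0.345}])

```text
time: 9.15
position: [0.5659, -0.1466, 0.0046]
tool_rot: [0.174, 3.136, 0.0]
ft_force: [-1.8, 0.4, 0.1]
grip_width: 0.341
grip_force: 0.8
```

Now back off, lift, and pull clear of the view.

Call:
jog_arm(increments=[{"tx": 4,"ty": 0,"tz": 0,"wx": 0,"wy": 0,"wz": 0,"gripper": 0.345},{"tx": 12,"ty": 0,"tz": 0,"wx": 0,"wy": 0,"wz": 0,"gripper": 0.345},{"tx": 16,"ty": 0,"tz": -25,"wx": 0,"wy": 0,"wz": 0,"gripper": 0.345},{"tx": 16,"ty": 0,"tz": -60,"wx": 0,"wy": 0,"wz": 0,"gripper": 0.345},{"tx": 16,"ty": 0,"tz": -100,"wx": 0,"wy": 0,"wz": 0,"gripper": 0.345}])

```text
time: 9.57
position: [0.547, -0.1444, 0.1038]
tool_rot: [-0.173, -3.133, -0.002]
ft_force: [0.7, -0.6, -0.0]
grip_width: 0.342
grip_force: 0.0
```

Call:
jog_arm(increments=[{"tx": 0,"ty": -35,"tz": -20,"wx": 0,"wy": 0,"wz": 0,"gripper": 0.345},{"tx": 0,"ty": -70,"tz": -40,"wx": 0,"wy": 0,"wz": 0,"gripper": 0.345},{"tx": 10,"ty": -105,"tz": -60,"wx": 0,"wy": 0,"wz": 0,"gripper": 0.345},{"tx": 20,"ty": -140,"tz": -80,"wx": 0,"wy": 0,"wz": 0,"gripper": 0.345},{"tx": 30,"ty": -175,"tz": -90,"wx": 0,"wy": 0,"wz": 0,"gripper": 0.345}])

```text
time: 9.98
position: [0.5002, -0.3172, 0.1975]
tool_rot: [0.173, 3.133, -0.005]
ft_force: [0.7, -0.9, -0.9]
grip_width: 0.345
grip_force: 0.0
```

Call:
jog_arm(increments=[{"tx": 10,"ty": -35,"tz": 0,"wx": 0,"wy": 0,"wz": 0,"gripper": 0.345},{"tx": 20,"ty": -70,"tz": 0,"wx": 0,"wy": 0,"wz": 0,"gripper": 0.345},{"tx": 30,"ty": -105,"tz": 0,"wx": 0,"wy": 0,"wz": 0,"gripper": 0.345},{"tx": 40,"ty": -140,"tz": 0,"wx": 0,"wy": 0,"wz": 0,"gripper": 0.345},{"tx": 40,"ty": -140,"tz": 0,"wx": 0,"wy": 0,"wz": 0,"gripper": 0.345}])

```text
time: 10.4
position: [0.4382, -0.4594, 0.1938]
tool_rot: [-0.193, -3.133, 0.008]
ft_force: [-0.9, -1.3, -0.8]
grip_width: 0.345
grip_force: 0.0
```

Run:
```python
from h import *
a=-.1117;u=np.array([np.cos(a),np.sin(a)]);v=np.array([-u[1],u[0]]);pen=np.array([.5401,-.1418])
c,K,E=get("top");cv2.imwrite("pics/end.png",c)
for t in("dish","pen","spool","cell","screwdriver","bracket"):
    for d in vision.spot_in("top",t):
        b=d["bbox"];X=ray(K,E,(b[0]+b[2])/2,(b[1]+b[3])/2,.01);print(t,round(d["conf"],2),np.round(b),X.round(3),((X-pen)@u).round(3),((X-pen)@v).round(3))
```

```text
dish 0.72 [360. 189. 391. 219.] [ 0.606 -0.151] 0.066 -0.002
dish 0.64 [266. 213. 296. 241.] [0.535 0.058] -0.028 0.198
dish 0.56 [220. 242. 264. 284.] [0.447 0.137] -0.123 0.266
pen 0.95 [320. 172. 418. 250.] [ 0.588 -0.139] 0.048 0.008
spool 0.91 [245. 164. 272. 194.] [0.643 0.12 ] 0.073 0.272
cell 0.6 [186. 250. 208. 255.] [0.461 0.239] -0.121 0.37
screwdriver 0.78 [169. 193. 234. 200.] [0.59  0.247] 0.006 0.392
bracket 0.62 [210. 147. 240. 175.] [0.68  0.202] 0.1 0.357
```

View pics/end.png

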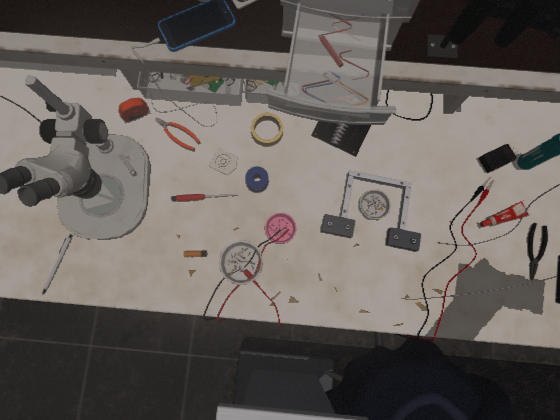

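The dish is flat in the pen at px (374,205), 66 mm past mid-gap. That puts its rear rim about 11 mm beyond the blocks, and everything else is where it was. Handing in.

```bash
python3 -c "
from bench import ctrl
print(ctrl.close_job())"
```

```text
the job is handed in; nothing more can be done
None
```

The small grey dish was slid flat through the gap into the pen, its rear rim about 11 mm past the blocks; the spool, cell, screwdriver and bracket stayed put, and the job was handed in at about 10.5 s.

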